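# Free the top finds tray from the latched stack and lay it out for its photograph

## Robot

A 6-joint arm with a two-finger parallel gripper is mounted at the origin on a cart in front of the work surface, level with it; the furniture and walls round the work are solid. World frame = base frame: x ahead of the robot, y to its left, z up, the work surface at z = 0. Lengths are in m, angles in rad, forces in N, time in s.
With the tool pointing down it reaches from about 0.25 to 0.725 m from the base axis. Payload 9.7 kg.
Tool frame: the origin (TCP) lies between the finger pads; the fingertips stand 8 mm ahead of it and the grasp point (between the pads) lies 11 mm behind it (manip.tips_ahead is the distance from the TCP to the fingertips, in m); z points along the fingers, y is the direction in which the jaws open and shut (so a half turn about z gives the same grasp; the last joint's range is limited). The gripper opens to 85 mm and grips with 20 to 120 N. Pads are 22 mm wide; open, the fingers measure 114 mm over their backs; the gripper's body (76 mm by 85 mm) begins 54 mm behind the grasp point. The pads swing forward as they close: fully open they stand 13 mm farther back than shut.
Start: joints at [1.255, 0.087, 0.176, 1.66, 0, 1.571], TCP at [0.171, 0.523, 0.239] pointing down, gripper open.
Joint ranges: [-3.13, 3.13], [-0.85, 1.81], [-1.15, 1.24], [-2.2, 2.28], [-1.44, 1.52], [-3.14, 3.14]. Speed limits (rad/s): [2.22, 2.22, 2.57, 3.14, 3.14, 3.14].

## Interface

Orientations are given as a rotation vector (axis times angle).
In Python, from plant import manip gives the robot as it stands.
- The arm moves only by the tool drive_tool, never from a script. Its argument "deltas" is a list of rows, each an object with "dp": the shift along the tool's x, y, z in m, a list of three; "roll": the turn about the tool's z in rad. A call has 1 to 20 rows; each row is the pose to reach, as a shift and turn from the pose commanded when the call began, along the tool's axes at that moment; what a row does not reach only later rows make up. A row lasts 1/12 s, in which the tool goes at most 41.7 mm and 7.16 degrees, less where a joint would pass 70% of its speed; a pose out of reach is approached as far as the arm can. A call with a gripper value outside its range is refused whole. "jaw" is the gripper's target within -1 to 1 (shut at 1, half-way at 0, fully open at -1), set as the call begins (left out, the last holds). The fingers move at their own pace and stop on an object; "force" is the grip in N (left out, the last holds). Time passes only in rows, so rows that repeat a pose let the fingers close. It gives the time, the measured TCP pose, the force and the opening at its end, in the units of the state.
- manip.state(): the state, without advancing time (a new reading comes with each control period).
- manip.camera(name): name is "scene" or "side" or "wrist"; returns (picture, depth): 420x560x3 uint8, red, green, blue; 420x560 float32, m along the optical axis (not along the pixel's ray), 0 where there is no reading.
- manip.camera_params(name): a dict with "fov_y" (degrees; the focal length in pixels is half the picture's height over the tangent of half this angle, whatever the lens; pixels are square), "cx", "cy" (the principal point, pixels), "k1" (the pictures are not rectified: a ray, as slopes to the right and down, at radius r is drawn at 1 + k1 r^2 times it, then the intrinsics apply), "R" (3x3) and "t" (3): a world point X has camera coordinates R X + t; the wrist camera has in their place "tool_from_camera" (4x4, takes a point from camera to tool coordinates, whose origin is the TCP and whose axes are the flange's). Camera axes: x right, y down, z forward; pixel columns grow to the right and rows downward; lengths in m; the calibration is good to about 2 mm. A picture is of the moment at which its call begins: read the wrist's pose just before it. camera_params takes no time and is no camera call.
- manip.close_job(): hands the job in, once; it reports no verdict.
The state is a dict: "time_s": time; "joint_pos": joint angles; "qd": joint speeds; "joint_torque": joint torques, N m; "eef_pos": TCP position; "ee_rot": TCP orientation; "force": force on the tool from outside, world axes, zero at the start; "wrist_torque": the same for the moment, N m; "width": finger opening in m.
Only numpy, scipy, OpenCV 4.12 (cv2) and the standard library are available. Lean on these libraries where they do the work, as an engineer would, in place of code of your own. Each camera call takes 0.05 s, during which the arm holds its last target. There are 200 camera calls.

## Task

Take the top tray, with the potsherd in it, off the latched stack without pulling up the tray beneath it: one of its ends snaps free, the other is hooked, and only feeling (or watching the tray beneath) tells which. Set it down (not drop it) flat on the grey photo board, in the free strip beside the checked scale bar and parallel to it, either way round; the sherd stays in the tray, and the rest of the stack and the scale bar stay where they are.

Things in the scene. Friction and masses are not known exactly. Their poses are not given: they have to be found in the camera images.
- tray_top_mid (a point): centre, half-way up, of the top tray: open, aluminium-coloured, 150 mm long (own x), 64 wide (y), 40 high, 3 mm walls, 0.2 to 0.35 kg loaded; both ends look alike. 30 mm of its sides (10 mm below this point to 20 above) stand free, and right under them are the next tray's equally wide sides, not to be gripped too
- tray_top: the same top tray, its origin at the centre of its underside. Inside the nest, a tongue on each end of its foot sits under a lip in the end rim of the tray below. One is sprung: that end, raised, snaps free within 9 mm of rise. The other is rigid, 6 mm under its lip, with 1.5 mm of play: raised, that end takes the stack along. Which is which differs and cannot be seen
- tray_top_shoulder (a point): centre of the top tray's shoulder plane, 10 mm over its underside, at the rim of the tray below; the foot beneath it, 121 x 55 mm, is sunk in that tray. To free the tray turn it about the hooked end's bottom edge (in this plane, 75 mm from this point) till the sprung end is 5 to 12 degrees up, draw it 8 mm or more towards the sprung end, then lift
- tray_next_mid (a point): centre, half-way up, of the second tray, of the same shape and size, 30 mm below the top one; latched likewise, but tighter, to a third tray, and that to a dark steel base, 176 x 86 x 22 mm, loose on the desk. Stack 112 mm high. Raising the sprung end pulls up to 7 N at the hand, tray's weight included, and falls below 4 at the snap; at the hooked end it grows past 9 N: let down, try the other
- find: the brown potsherd on the floor of the top tray (floor 13 mm over the tray's underside), 54 x 39 x 14 mm; origin at the centre of its underside
- photo_spot (a point): point on the upper face of the grey photo board (220 x 160 mm, 3 mm thick, fixed to the desk): the middle of the free strip beside the scale bar. x along the board, y across it, away from the scale bar. The board's middle lies 25 mm from this point towards -y
- scale_bar: black-and-white checked photo scale bar, 200 x 22 x 8 mm, loose, lying along the board near one long edge, its middle line 80 mm from photo_spot; origin at the centre of its underside, long axis its own y
Mind the look-alikes: they are no part of the job. What is shaped like the find but blue or pink is not meant.

How it is judged:
On the way:
1. the top tray is clear above the next one (its foot more than 10 mm over the rim, or well aside), and that one still stands in place ((z of tray_top_mid in the frame of tray_next_mid above 0.05 m or horizontal distance between tray_top_mid and tray_next_mid above 0.16 m) and distance of tray_next_mid from where it was at the start of the episode below 0.01 m), for 0.1 s.
At the end, for the whole second after the job is handed in: Top tray flat on the board, centre within 30 mm along and 25 mm across of the free strip's middle, parallel to the board within 8 degrees, sherd inside; next tray level and within 15 mm of its start, scale bar within 15 mm of its start; all at rest (x of tray_top_mid in the frame of photo_spot between -0.03 and 0.03 m and y of tray_top_mid in the frame of photo_spot between -0.025 and 0.025 m and z of tray_top_mid in the frame of photo_spot below 0.024 m and angle between tray_top_mid's own z axis and vertical below 0.06 rad and angle between the x axis of tray_top_mid and the x axis of photo_spot, either way round below 0.15 rad and x of find in the frame of tray_top_mid between -0.06 and 0.06 m and y of find in the frame of tray_top_mid between -0.025 and 0.025 m and z of find in the frame of tray_top_mid below 0.01 m and distance of each of tray_next_mid, scale_bar from where it was at the start of the episode below 0.015 m and angle between tray_next_mid's own z axis and vertical below 0.05 rad and linear speed of tray_top below 0.02 m/s); the robot touches nothing.
It fails at once if the tray beneath is pulled up more than 5 mm (at its centre) (height (world z) of tray_next_mid above 0.067 m).
It fails at once if the top tray is dropped (falls free faster than 0.55 m/s, as from 15 mm or more) (linear speed of tray_top above 0.55 m/s and not (contact force between the fingers and tray_top above 0.3 N)).
It also fails if it takes over 61 s, if anything falls off the work surface, if the arm or the gripper's body presses on something with over 40 N, if the wrist force passes 120 N, or if a joint passes its speed limit or range.

## Working session

There is one attempt and no reset: what is moved stays moved. The work goes in short steps, Python scripts to look and compute and a tool call to move; the robot and the scene stay as the last step left them, time stands still between calls to the robot, and variables do not carry over. Pictures are saved under pics/ and viewed, about 8 in all and at most 12, crops included, and the job is handed in when it is done.

Besides the shell and the picture viewer there is one more tool, called after "Emit:" by a JSON object that holds its "op" and its "data". drive_tool: Moves the arm, as the interface text tells. Its arguments: {"type":"object","properties":{"deltas":{"type":"array","items":{"type":"object","properties":{"dp":{"type":"array","items":{"type":"number"}},"roll":{"type":"number"}}}},"jaw":{"type":"number"},"force":{"type":"number"}},"required":["deltas"]}

```bash
ls; mkdir -p pics
cat > h.py <<'E'
import numpy as np, cv2
from plant import manip
from scipy.spatial.transform import Rotation as Ro
def cam(name):
    s=manip.state(); p=manip.camera_params(name); im,d=manip.camera(name)
    if 'R' in p: R=np.array(p['R']);t=np.array(p['t']);Rwc=R.T;c=-R.T@t
    else:
        T=np.array(p['tool_from_camera']);Rt=Ro.from_rotvec(s['ee_rot']).as_matrix()
        Rwc=Rt@T[:3,:3];c=Rt@T[:3,3]+np.array(s['eef_pos'])
    return im,d,p,Rwc,c
def rays(p,uv,Rwc):
    f=210/np.tan(np.radians(p['fov_y'])/2)
    q=(np.atleast_2d(uv).astype(float)-[p['cx'],p['cy']])/f; s=q.copy()
    for _ in range(20): s=q/(1+p['k1']*(s**2).sum(1,keepdims=True))
    return np.c_[s,np.ones(len(s))]@Rwc.T
def onplane(p,uv,Rwc,c,z):
    r=rays(p,uv,Rwc); return c+r*((z-c[2])/r[:,2])[:,None]
def cloud(d,p,Rwc,c):
    v,u=np.mgrid[:420,:560]; r=rays(p,np.c_[u.ravel(),v.ravel()],Rwc)
    return (c+r*d.ravel()[:,None]).reshape(420,560,3)
def save(n,im): cv2.imwrite(f'pics/{n}.png',im[...,::-1])
E
python3 - <<'E'
from h import *
print(manip.state())
for n in ('scene','side'):
    im,d,p,R,c=cam(n); save(n,im); np.savez(n,im=im,d=d,R=R,c=c); print(n,p['fov_y'],c,R[:,2],(d>0).mean())
a=cv2.imread('pics/scene.png');b=cv2.imread('pics/side.png')
E
```

```text
pics
{'time_s': 0.0, 'joint_pos': array([1.25499123e+00, 8.74730155e-02, 1.75099463e-01, 1.65979704e+00,
       1.19750727e-07, 1.57077035e+00]), 'qd': array([ 0.00047736,  0.00079037, -0.00065233, -0.0017035 , -0.00090469,
        0.00074734]), 'joint_torque': array([ 2.05333032e-03, -5.20383489e+01,  4.64810264e+01,  1.62179646e-02,
       -1.04985332e-06,  4.08680501e-05]), 'eef_pos': array([0.17074912, 0.52258377, 0.23855816]), 'ee_rot': array([-4.93932223e-01, -3.10230112e+00,  2.13166028e-03]), 'force': array([ 0.69253893,  0.30082459, -0.3301133 ]), 'wrist_torque': array([ 0.00913996,  0.00658831, -0.01073207]), 'width': 0.08481167362128214}
scene 50.893607688958355 [-0.07349345 -0.43948713  0.92149807] [ 0.54585264  0.45262707 -0.70510541] 0.9959566326530612
side 50.71700527028054 [ 0.4267777  -1.03377112  0.56823405] [ 0.12181077  0.90943198 -0.39761238] 0.9958630952380952
```

View pics/scene.png

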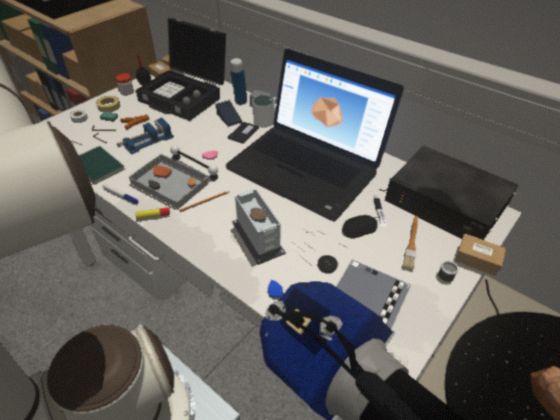

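View pics/side.png

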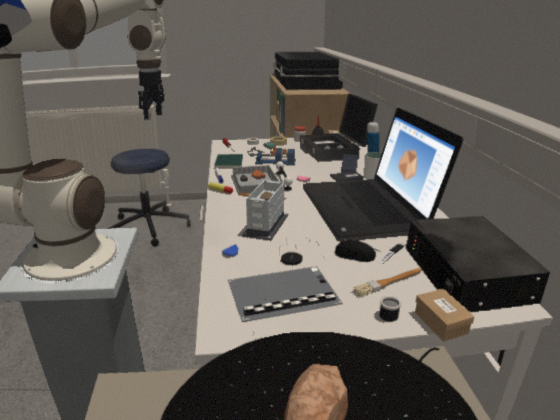

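The scene view shows the stack at about (258,225) and the board at (372,293), partly hidden. The side view shows the stack at (266,207), the whole board at (285,290) and the scale bar at (290,303).

```bash
python3 - <<'E'
from h import *
for n,roi,rb in (('scene',(185,265,225,290),(255,325,330,415)),('side',(175,240,240,292),(260,318,222,345))):
    z=np.load(n+'.npz'); p=manip.camera_params(n); P=cloud(z['d'],p,z['R'],z['c'])
    a=P[roi[0]:roi[1],roi[2]:roi[3]].reshape(-1,3)
    k=a[(a[:,2]>.104)&(a[:,2]<.12)]; r=cv2.minAreaRect(k[:,:2].astype(np.float32)*1000)
    print(n,'top rim',len(k),r, np.percentile(k[:,2],[50,95]))
    k=a[(a[:,2]>.015)&(a[:,2]<.03)]; print(' base',len(k),cv2.minAreaRect(k[:,:2].astype(np.float32)*1000))
    sub=z['im'][rb[0]:rb[1],rb[2]:rb[3]].astype(int); b=P[rb[0]:rb[1],rb[2]:rb[3]]
    m=((sub.max(2)<150)&(abs(b[...,2]-.003)<.012)).astype(np.uint8)
    q,l,st,_=cv2.connectedComponentsWithStats(m); i=1+st[1:,4].argmax()
    k=b[l==i]; print(' board',len(k),cv2.minAreaRect(k[:,:2].astype(np.float32)*1000),np.median(k[:,2]))
    sc=cv2.resize(z['im'][rb[0]-10:rb[1]+10,rb[2]-10:rb[3]+10],None,fx=3,fy=3,interpolation=cv2.INTER_CUBIC); save(n+'_b',sc)
z=np.load('side.npz');p=manip.camera_params('side')
E
python3 -c "
import cv2,numpy as np
a=cv2.imread('pics/side_b.png');b=cv2.imread('pics/side.png')[165:245,225:305]
print(a.shape);b=cv2.resize(b,None,fx=4,fy=4,interpolation=2);H=max(a.shape[0],b.shape[0])
p=lambda i:np.pad(i,((0,H-i.shape[0]),(0,0),(0,0)));cv2.imwrite('pics/c1.png',np.hstack([p(a),p(b)])[:, :800])"
```

```text
scene top rim 315 ((525.059814453125, 124.19159698486328), (154.84954833984375, 65.6109390258789), 66.7424545288086) [0.10966501 0.11287496]
 base 313 ((579.7830810546875, 158.09075927734375), (288.7584533691406, 137.1692352294922), 31.099729537963867)
 board 2220 ((569.6223754882812, -210.96434020996094), (142.86961364746094, 158.06346130371094), 9.179974555969238) 0.0027343716475589086
side top rim 231 ((527.2752685546875, 122.69071960449219), (155.2664031982422, 65.59452056884766), 66.5062026977539) [0.10950214 0.11219457]
 base 287 ((542.5223388671875, 282.4336853027344), (479.35443115234375, 176.02401733398438), 85.05632781982422)
 board 3888 ((533.51416015625, -217.50315856933594), (221.20822143554688, 162.7030487060547), 9.24793529510498) 0.0034876162455667603
(234, 429, 3)
```

View pics/c1.png

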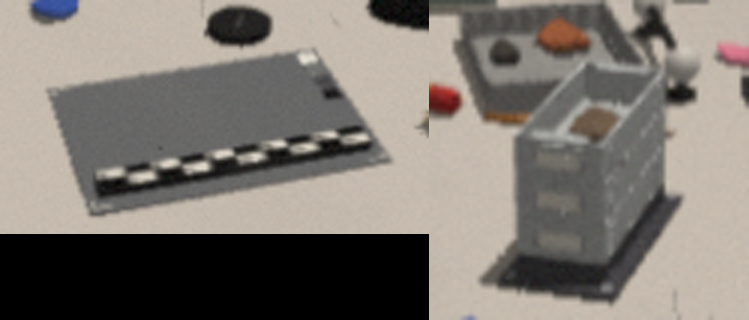

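```bash
cat >> h.py <<'E'
def go(xyz,yaw=None):
    "tool-frame delta to world xyz, tool x axis along +-yaw (deg)"
    s=manip.state(); Rt=Ro.from_rotvec(s['ee_rot']).as_matrix(); dp=Rt.T@(np.array(xyz)-s['eef_pos'])
    cur=np.degrees(np.arctan2(Rt[1,0],Rt[0,0])); r=0
    if yaw is not None: r=-((yaw-cur+90)%180-90)
    print('t %.2f'%s['time_s'],'pos',s['eef_pos'].round(4),'yaw %.1f'%cur,'tilt',Rt[:2,2].round(3),'j6 %.2f'%s['joint_pos'][5],'F',s['force'].round(1),'w %.4f'%s['width'])
    print('dp',dp.round(4),'roll %.4f'%np.radians(r),'rows>=%.1f'%max(np.linalg.norm(dp)/.0417,abs(r)/7.16))
E
python3 - <<'E'
from h import *
print(manip.tips_ahead, manip.camera_params('wrist'))
go([.526,.1235,.235],66.6)
E
```

```text
0.008 {'fov_y': 67.59324137809432, 'cx': 277.3166467845772, 'cy': 204.7673894788121, 'k1': -0.027488998231939704, 'tool_from_camera': array([[-6.34027199e-04, -9.46942141e-01, -3.21403454e-01,
         8.26799411e-02],
       [ 9.99999761e-01, -6.89436742e-04,  5.85857326e-05,
         1.09340502e-03],
       [-2.77064649e-04, -3.21403340e-01,  9.46942351e-01,
        -1.34771232e-01],
       [ 0.00000000e+00,  0.00000000e+00,  0.00000000e+00,
         1.00000000e+00]])}
t 0.10 pos [0.1708 0.5226 0.2387] yaw 161.9 tilt [-0.    -0.001] j6 1.57 F [1.  0.6 0. ] w 0.0852
dp [-0.4616 -0.269   0.004 ] roll -1.4782 rows>=12.8
```

Emit:
{"op": "drive_tool", "data": {"deltas": [{"dp": [-0.1, -0.058, 0], "roll": -0.3}, {"dp": [-0.46, -0.269, 0.004], "roll": -1.478}, {"dp": [-0.46, -0.269, 0.004], "roll": -1.478}, {"dp": [-0.46, -0.269, 0.004], "roll": -1.478}, {"dp": [-0.46, -0.269, 0.004], "roll": -1.478}, {"dp": [-0.46, -0.269, 0.004], "roll": -1.478}, {"dp": [-0.46, -0.269, 0.004], "roll": -1.478}, {"dp": [-0.46, -0.269, 0.004], "roll": -1.478}, {"dp": [-0.46, -0.269, 0.004], "roll": -1.478}, {"dp": [-0.46, -0.269, 0.004], "roll": -1.478}, {"dp": [-0.46, -0.269, 0.004], "roll": -1.478}, {"dp": [-0.46, -0.269, 0.004], "roll": -1.478}, {"dp": [-0.46, -0.269, 0.004], "roll": -1.478}, {"dp": [-0.46, -0.269, 0.004], "roll": -1.478}, {"dp": [-0.46, -0.269, 0.004], "roll": -1.478}, {"dp": [-0.46, -0.269, 0.004], "roll": -1.478}], "jaw": -1}}

```text
time_s: 1.43
eef_pos: [0.5257, 0.1219, 0.2342]
ee_rot: [1.718, -2.628, -0.0]
force: [0.2, -0.1, -0.5]
width: 0.0854
```

Run:
```python
from h import *
go([.526,.1235,.235],66.6)
im,d,p,R,c=cam('wrist'); save('w1',im); P=cloud(d,p,R,c); np.savez('w1',im=im,d=d,R=R,c=c)
m=(P[...,2]>.1)&(P[...,2]<.122)&(np.hypot(P[...,0]-.526,P[...,1]-.1235)<.1)
k=P[m]; r=cv2.minAreaRect(k[:,:2].astype(np.float32)*1000); print(len(k),r,np.median(k[:,2]))
v,u=np.where(m); print(u.min(),u.max(),v.min(),v.max())
e=np.array([np.cos(np.radians(66.6)),np.sin(np.radians(66.6))]);q=(k[:,:2]-[.526,.1235])
print('along',np.percentile(q@e,[1,99]),'across',np.percentile(q@[-e[1],e[0]],[1,99]))
```

```text
t 1.43 pos [0.5257 0.1219 0.2342] yaw -113.6 tilt [-0.002 -0.001] j6 -0.93 F [ 0.2 -0.1 -0.5] w 0.0854
dp [-0.0015  0.0004 -0.0008] roll -0.0042 rows>=0.0
3148 ((527.7337036132812, 127.31759643554688), (154.7547607421875, 64.22415161132812), 66.55581665039062) 0.11163208162133453
237 317 112 280
along [-0.07305025  0.08042664] across [-0.03188207  0.03179011]
```

View pics/w1.png

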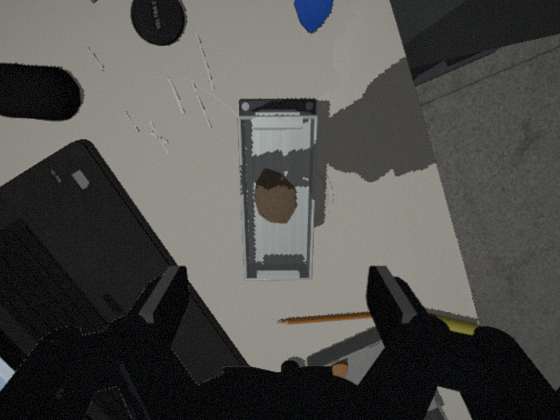

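Run:
```python
from h import *
go([.5063,.0788,.092],66.55)
```

```text
t 1.48 pos [0.5248 0.1232 0.2345] yaw -113.6 tilt [-0.002 -0.   ] j6 -0.93 F [-0.8  0.3  0. ] w 0.0857
dp [ 0.048  -0.001   0.1425] roll -0.0022 rows>=3.6
```

Emit:
{"op": "drive_tool", "data": {"deltas": [{"dp": [0.024, 0, 0.02], "roll": -0.001}, {"dp": [0.048, -0.0005, 0.04], "roll": -0.002}, {"dp": [0.048, -0.0005, 0.07], "roll": -0.002}, {"dp": [0.048, -0.0005, 0.1], "roll": -0.002}, {"dp": [0.048, -0.0005, 0.12], "roll": -0.002}, {"dp": [0.048, -0.0005, 0.135], "roll": -0.002}, {"dp": [0.048, -0.0005, 0.142], "roll": -0.002}, {"dp": [0.048, -0.0005, 0.142], "roll": -0.002}, {"dp": [0.048, -0.0005, 0.142], "roll": -0.002}]}}

```text
time_s: 2.23
eef_pos: [0.5057, 0.0807, 0.094]
ee_rot: [-1.728, 2.623, -0.0]
force: [0.0, 0.1, -0.1]
width: 0.0855
```

Run:
```python
from h import *
im,d,p,R,c=cam('wrist'); save('w2',im)
go([.5063,.0788,.092],66.55)
```

```text
t 2.28 pos [0.5062 0.0806 0.0945] yaw -113.3 tilt [0.001 0.   ] j6 -1.01 F [ 1.  -0.   0.2] w 0.0853
dp [ 0.0016 -0.0008  0.0025] roll 0.0034 rows>=0.1
```

View pics/w2.png

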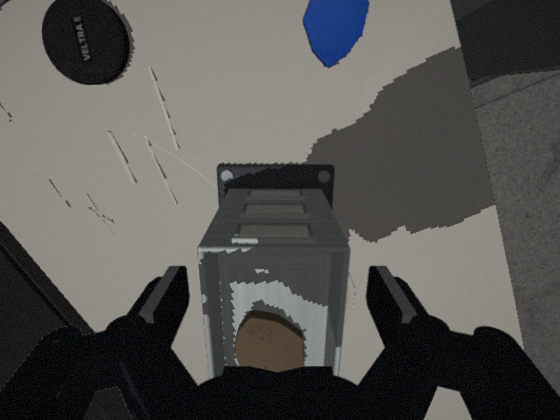

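Jaws (columns 186–368) straddle the tray (200–350) centred, so I'll close gently.

Emit:
{"op": "drive_tool", "data": {"deltas": [{"dp": [0.0015, -0.0005, 0.002], "roll": 0.003}, {"dp": [0.0015, -0.0005, 0.002], "roll": 0.003}, {"dp": [0.0015, -0.0005, 0.002], "roll": 0.003}, {"dp": [0.0015, -0.0005, 0.002], "roll": 0.003}, {"dp": [0.0015, -0.0005, 0.002], "roll": 0.003}, {"dp": [0.0015, -0.0005, 0.002], "roll": 0.003}, {"dp": [0.0015, -0.0005, 0.002], "roll": 0.003}, {"dp": [0.0015, -0.0005, 0.002], "roll": 0.003}, {"dp": [0.0015, -0.0005, 0.002], "roll": 0.003}, {"dp": [0.0015, -0.0005, 0.002], "roll": 0.003}, {"dp": [0.0015, -0.0005, 0.002], "roll": 0.003}, {"dp": [0.0015, -0.0005, 0.002], "roll": 0.003}], "jaw": 1, "force": 30}}

```text
time_s: 3.28
eef_pos: [0.5063, 0.0784, 0.0922]
ee_rot: [-1.722, 2.626, -0.001]
force: [-0.1, -0.5, 4.9]
width: 0.0635
```

Emit:
{"op": "drive_tool", "data": {"deltas": [{"dp": [0, 0, -0.0005]}, {"dp": [0, 0, -0.001]}, {"dp": [0, 0, -0.0015]}, {"dp": [0, 0, -0.002]}, {"dp": [0, 0, -0.002]}, {"dp": [0, 0, -0.002]}]}}

```text
invalid input
```

Emit:
{"op": "drive_tool", "data": {"deltas": [{"dp": [0, 0, -0.0005], "roll": 0}, {"dp": [0, 0, -0.001], "roll": 0}, {"dp": [0, 0, -0.0015], "roll": 0}, {"dp": [0, 0, -0.002], "roll": 0}, {"dp": [0, 0, -0.002], "roll": 0}, {"dp": [0, 0, -0.002], "roll": 0}]}}

```text
time_s: 3.78
eef_pos: [0.5055, 0.0784, 0.0929]
ee_rot: [1.723, -2.626, -0.0]
force: [0.1, 0.1, -2.5]
width: 0.0635
```

Emit:
{"op": "drive_tool", "data": {"deltas": [{"dp": [0, 0, -0.0005], "roll": 0}, {"dp": [0, 0, -0.001], "roll": 0}, {"dp": [0, 0, -0.001], "roll": 0}]}}

```text
time_s: 4.03
eef_pos: [0.5056, 0.0784, 0.0941]
ee_rot: [1.723, -2.626, -0.0]
force: [-0.2, 0.2, -4.0]
width: 0.0639
```

Emit:
{"op": "drive_tool", "data": {"deltas": [{"dp": [0, 0, -0.0005], "roll": 0}, {"dp": [0, 0, -0.001], "roll": 0}, {"dp": [0, 0, -0.001], "roll": 0}]}}

```text
time_s: 4.28
eef_pos: [0.5057, 0.0784, 0.0952]
ee_rot: [1.723, -2.626, -0.0]
force: [-1.4, -0.5, -4.7]
width: 0.0633
```

Emit:
{"op": "drive_tool", "data": {"deltas": [{"dp": [0, 0, -0.0005], "roll": 0}, {"dp": [0, 0, -0.001], "roll": 0}, {"dp": [0, 0, -0.001], "roll": 0}]}}

```text
time_s: 4.53
eef_pos: [0.5056, 0.0784, 0.0961]
ee_rot: [1.723, -2.626, -0.0]
force: [0.3, 0.9, -6.0]
width: 0.0632
```

Emit:
{"op": "drive_tool", "data": {"deltas": [{"dp": [0, 0, -0.0005], "roll": 0}, {"dp": [0, 0, -0.001], "roll": 0}, {"dp": [0, 0, -0.001], "roll": 0}]}}

```text
time_s: 4.78
eef_pos: [0.5055, 0.0783, 0.0968]
ee_rot: [1.723, -2.626, -0.001]
force: [1.0, -0.3, -10.0]
width: 0.0634
```

10 N and growing, so this end looks hooked. I'll let it down and try the other end.

Emit:
{"op": "drive_tool", "data": {"deltas": [{"dp": [0, 0, 0.001], "roll": 0}, {"dp": [0, 0, 0.002], "roll": 0}, {"dp": [0, 0, 0.003], "roll": 0}, {"dp": [0, 0, 0.004], "roll": 0}, {"dp": [0, 0, 0.005], "roll": 0}, {"dp": [0, 0, 0.005], "roll": 0}, {"dp": [0, 0, 0.005], "roll": 0}]}}

```text
time_s: 5.37
eef_pos: [0.506, 0.0785, 0.0927]
ee_rot: [-1.723, 2.626, -0.0]
force: [0.2, -0.8, -3.0]
width: 0.0635
```

Emit:
{"op": "drive_tool", "data": {"deltas": [{"dp": [0, 0, 0], "roll": 0}, {"dp": [0, 0, 0], "roll": 0}, {"dp": [0, 0, 0], "roll": 0}, {"dp": [0, 0, 0], "roll": 0}, {"dp": [0, 0, 0], "roll": 0}, {"dp": [0, 0, 0], "roll": 0}], "jaw": -1}}

```text
time_s: 5.87
eef_pos: [0.5058, 0.0784, 0.0924]
ee_rot: [-1.723, 2.627, -0.0]
force: [-0.6, 0.6, -0.4]
width: 0.0858
```

Run:
```python
from h import *
go([.527+.052*.398,.1265+.052*.917,.140],66.55)
```

```text
t 5.87 pos [0.5058 0.0784 0.0924] yaw -113.5 tilt [0. 0.] j6 -1.01 F [-0.6  0.6 -0.4] w 0.0858
dp [-0.1045 -0.0003 -0.0476] roll -0.0004 rows>=2.8
```

Emit:
{"op": "drive_tool", "data": {"deltas": [{"dp": [0, 0, -0.025], "roll": 0}, {"dp": [-0.02, 0, -0.045], "roll": 0}, {"dp": [-0.06, 0, -0.045], "roll": 0}, {"dp": [-0.1, 0, -0.04], "roll": 0}, {"dp": [-0.1045, 0, -0.025], "roll": 0}, {"dp": [-0.1045, 0, -0.01], "roll": 0}, {"dp": [-0.1045, 0, 0], "roll": 0}, {"dp": [-0.1045, 0, 0], "roll": 0}, {"dp": [-0.1045, 0, 0], "roll": 0}]}}

```text
time_s: 6.62
eef_pos: [0.547, 0.1739, 0.0921]
ee_rot: [1.722, -2.626, -0.0]
force: [-0.2, -0.7, -0.1]
width: 0.0855
```

Run:
```python
from h import *
im,d,p,R,c=cam('wrist'); save('w3',im); P=cloud(d,p,R,c)
m=(P[...,2]>.1)&(P[...,2]<.122)&(np.hypot(P[...,0]-.527,P[...,1]-.1265)<.09); k=P[m]
e=np.array([np.cos(np.radians(66.55)),np.sin(np.radians(66.55))]);q=(k[:,:2]-[.527,.1265])
print('along',np.percentile(q@e,[1,99]),'across',np.percentile(q@[-e[1],e[0]],[1,99]),np.median(k[:,2]))
go([.527+.052*.398,.1265+.052*.917,.092],66.55)
```

```text
along [-0.06004704  0.07426024] across [-0.05270557  0.05383391] 0.11133041375152405
t 6.67 pos [0.5475 0.1739 0.0929] yaw -113.5 tilt [0. 0.] j6 -0.85 F [0.5 0.7 0.4] w 0.0857
dp [-0.0003 -0.0001  0.0009] roll -0.0009 rows>=0.0
```

View pics/w3.png

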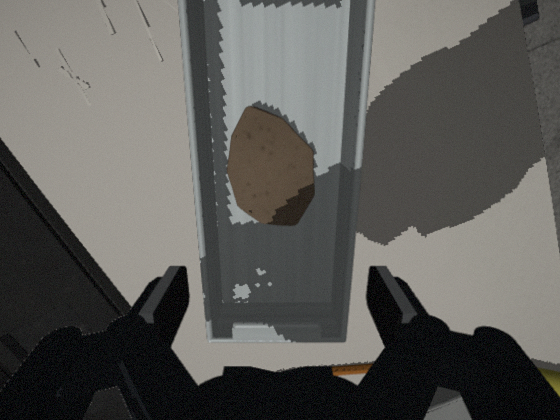

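The tray still sits level, with the sherd at (270,165) and the jaws centred on it. I'll grip the far end.

Emit:
{"op": "drive_tool", "data": {"deltas": [{"dp": [0, 0, 0], "roll": 0}, {"dp": [0, 0, 0], "roll": 0}, {"dp": [0, 0, 0], "roll": 0}, {"dp": [0, 0, 0], "roll": 0}, {"dp": [0, 0, 0], "roll": 0}, {"dp": [0, 0, 0], "roll": 0}, {"dp": [0, 0, 0], "roll": 0}, {"dp": [0, 0, 0], "roll": 0}, {"dp": [0, 0, 0], "roll": 0}, {"dp": [0, 0, 0], "roll": 0}], "jaw": 1, "force": 30}}

```text
time_s: 7.5
eef_pos: [0.5478, 0.1741, 0.0936]
ee_rot: [-1.722, 2.626, -0.001]
force: [-1.6, -1.4, 5.9]
width: 0.0635
```

Emit:
{"op": "drive_tool", "data": {"deltas": [{"dp": [0, 0, -0.0005], "roll": 0}, {"dp": [0, 0, -0.001], "roll": 0}, {"dp": [0, 0, -0.0015], "roll": 0}, {"dp": [0, 0, -0.002], "roll": 0}, {"dp": [0, 0, -0.002], "roll": 0}, {"dp": [0, 0, -0.002], "roll": 0}]}}

```text
time_s: 8.0
eef_pos: [0.5473, 0.1742, 0.0939]
ee_rot: [1.723, -2.626, -0.0]
force: [0.9, -0.4, -2.8]
width: 0.0632
```

Emit:
{"op": "drive_tool", "data": {"deltas": [{"dp": [0, 0, -0.0005], "roll": 0}, {"dp": [0, 0, -0.001], "roll": 0}, {"dp": [0, 0, -0.001], "roll": 0}]}}

```text
time_s: 8.25
eef_pos: [0.5473, 0.1743, 0.0952]
ee_rot: [1.723, -2.627, -0.0]
force: [-0.3, -0.1, -3.1]
width: 0.0633
```

Emit:
{"op": "drive_tool", "data": {"deltas": [{"dp": [0, 0, -0.0005], "roll": 0}, {"dp": [0, 0, -0.001], "roll": 0}, {"dp": [0, 0, -0.001], "roll": 0}]}}

```text
time_s: 8.5
eef_pos: [0.5472, 0.1742, 0.0961]
ee_rot: [1.723, -2.626, -0.0]
force: [0.0, -0.9, -5.8]
width: 0.0634
```

Emit:
{"op": "drive_tool", "data": {"deltas": [{"dp": [0, 0, -0.0005], "roll": 0}, {"dp": [0, 0, -0.001], "roll": 0}, {"dp": [0, 0, -0.001], "roll": 0}]}}

```text
time_s: 8.75
eef_pos: [0.5472, 0.1743, 0.0972]
ee_rot: [1.723, -2.626, -0.0]
force: [0.4, -0.9, -6.4]
width: 0.0633
```

Emit:
{"op": "drive_tool", "data": {"deltas": [{"dp": [0, 0, -0.0005], "roll": 0}, {"dp": [0, 0, -0.001], "roll": 0}, {"dp": [0, 0, -0.001], "roll": 0}]}}

```text
time_s: 9.0
eef_pos: [0.5474, 0.1743, 0.0982]
ee_rot: [1.723, -2.627, -0.0]
force: [-0.5, -0.1, -6.7]
width: 0.0636
```

Emit:
{"op": "drive_tool", "data": {"deltas": [{"dp": [0, 0, -0.0005], "roll": 0}, {"dp": [0, 0, -0.001], "roll": 0}, {"dp": [0, 0, -0.001], "roll": 0}]}}

```text
time_s: 9.25
eef_pos: [0.5475, 0.1743, 0.0995]
ee_rot: [-1.723, 2.627, -0.0]
force: [-1.2, -0.2, -3.9]
width: 0.0634
```

Emit:
{"op": "drive_tool", "data": {"deltas": [{"dp": [0, 0, -0.0005], "roll": 0}, {"dp": [0, 0, -0.001], "roll": 0}, {"dp": [0, 0, -0.001], "roll": 0}]}}

```text
time_s: 9.5
eef_pos: [0.5474, 0.1741, 0.1005]
ee_rot: [1.723, -2.627, 0.0]
force: [-1.3, -1.0, -4.5]
width: 0.0628
```

Emit:
{"op": "drive_tool", "data": {"deltas": [{"dp": [0, 0, -0.0005], "roll": 0}, {"dp": [0, 0, -0.001], "roll": 0}, {"dp": [0, 0, -0.001], "roll": 0}]}}

```text
time_s: 9.75
eef_pos: [0.5473, 0.174, 0.1014]
ee_rot: [1.723, -2.627, 0.0]
force: [-1.7, -3.2, -4.5]
width: 0.0632
```

The force dropped from 6.7 to 3.9 N at about 7 mm of rise, so this end snapped free. I'll follow the arc to about 8.5°.

Emit:
{"op": "drive_tool", "data": {"deltas": [{"dp": [0.001, 0, -0.001], "roll": 0}, {"dp": [0.0015, 0, -0.002], "roll": 0}, {"dp": [0.002, 0, -0.003], "roll": 0}, {"dp": [0.0025, 0, -0.004], "roll": 0}, {"dp": [0.0028, 0, -0.005], "roll": 0}, {"dp": [0.003, 0, -0.005], "roll": 0}]}}

```text
time_s: 10.25
eef_pos: [0.5463, 0.1716, 0.1066]
ee_rot: [-1.723, 2.626, -0.0]
force: [0.3, -0.2, -5.3]
width: 0.0631
```

Emit:
{"op": "drive_tool", "data": {"deltas": [{"dp": [0.0002, 0, -0.001], "roll": 0}, {"dp": [0.0004, 0, -0.002], "roll": 0}, {"dp": [0.0008, 0, -0.003], "roll": 0}, {"dp": [0.001, 0, -0.004], "roll": 0}, {"dp": [0.001, 0, -0.0045], "roll": 0}, {"dp": [0.001, 0, -0.0045], "roll": 0}]}}

```text
time_s: 10.75
eef_pos: [0.5459, 0.1707, 0.1109]
ee_rot: [-1.723, 2.626, 0.0]
force: [-0.1, 0.2, -5.6]
width: 0.0631
```

Run:
```python
from h import *
im,d,p,R,c=cam('side'); P=cloud(d,p,R,c)
go([.5,.1,.1])
cr=cv2.resize(im[155:240,220:310],None,fx=6,fy=6,interpolation=cv2.INTER_CUBIC); save('s2',cr)
```

```text
t 10.80 pos [0.5459 0.1707 0.1109] yaw -113.5 tilt [0. 0.] j6 -0.86 F [ 0.   0.9 -4.8] w 0.0633
dp [0.0831 0.0139 0.0108] roll 0.0000 rows>=2.0
```

View pics/s2.png

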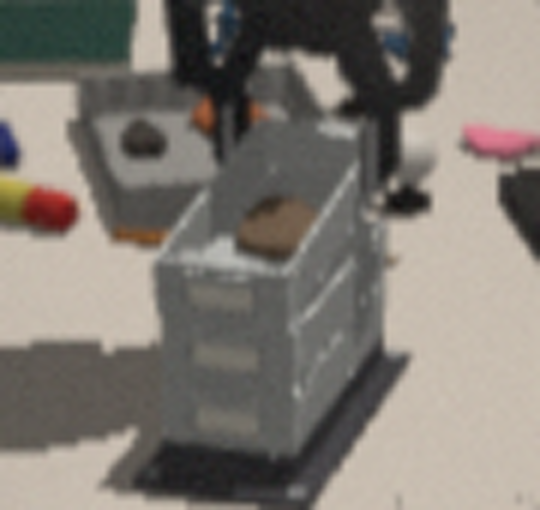

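Emit:
{"op": "drive_tool", "data": {"deltas": [{"dp": [0, 0, 0], "roll": 0}, {"dp": [0, 0, 0], "roll": 0}, {"dp": [-0.002, 0, 0], "roll": 0}, {"dp": [-0.004, 0, 0], "roll": 0}, {"dp": [-0.006, 0, 0], "roll": 0}, {"dp": [-0.006, 0, 0], "roll": 0}], "force": 80}}

```text
time_s: 11.3
eef_pos: [0.5485, 0.1765, 0.111]
ee_rot: [-1.723, 2.626, -0.0]
force: [-0.6, 0.2, -2.6]
width: 0.0621
```

Emit:
{"op": "drive_tool", "data": {"deltas": [{"dp": [-0.002, 0, 0], "roll": 0}, {"dp": [-0.004, 0, 0], "roll": 0}, {"dp": [-0.006, 0, 0], "roll": 0}, {"dp": [-0.007, 0, 0], "roll": 0}, {"dp": [-0.007, 0, 0], "roll": 0}]}}

```text
time_s: 11.72
eef_pos: [0.551, 0.1828, 0.1108]
ee_rot: [-1.724, 2.627, -0.0]
force: [-0.8, -0.3, -2.2]
width: 0.0625
```

Emit:
{"op": "drive_tool", "data": {"deltas": [{"dp": [0, 0, -0.001], "roll": 0}, {"dp": [0, 0, -0.002], "roll": 0}, {"dp": [0, 0, -0.002], "roll": 0}]}}

```text
time_s: 11.97
eef_pos: [0.551, 0.1825, 0.1131]
ee_rot: [-1.723, 2.627, -0.0]
force: [-0.1, 0.7, -2.2]
width: 0.0624
```

Emit:
{"op": "drive_tool", "data": {"deltas": [{"dp": [0, 0, -0.002], "roll": 0}, {"dp": [0, 0, -0.005], "roll": 0}, {"dp": [0, 0, -0.008], "roll": 0}, {"dp": [0, 0, -0.008], "roll": 0}]}}

```text
time_s: 12.3
eef_pos: [0.5513, 0.1826, 0.1217]
ee_rot: [-1.723, 2.626, -0.0]
force: [-0.3, -0.0, -2.1]
width: 0.0622
```

Emit:
{"op": "drive_tool", "data": {"deltas": [{"dp": [0, 0, -0.006], "roll": 0}, {"dp": [0, 0, -0.014], "roll": 0}, {"dp": [0, 0, -0.024], "roll": 0}, {"dp": [0, 0, -0.034], "roll": 0}, {"dp": [0, 0, -0.044], "roll": 0}, {"dp": [0, 0, -0.054], "roll": 0}, {"dp": [0, 0, -0.06], "roll": 0}, {"dp": [0, 0, -0.06], "roll": 0}, {"dp": [0, 0, -0.06], "roll": 0}]}}

```text
time_s: 13.05
eef_pos: [0.5511, 0.1826, 0.1811]
ee_rot: [-1.723, 2.626, -0.0]
force: [-0.7, 0.4, -2.8]
width: 0.0622
```

Run:
```python
from h import *
im,d,p,R,c=cam('side'); P=cloud(d,p,R,c)
save('s3',cv2.resize(im[120:320,200:360],None,fx=3.7,fy=3,interpolation=cv2.INTER_CUBIC))
q=P[...,:2]-[.527,.1265]; e=np.array([.398,.917]); a=q@e; b=q@[-e[1],e[0]]
m=(abs(a)<.1)&(abs(b)<.045); k=P[m]; aa=a[m]
for lo,hi in ((.072,.09),):
    s=(k[:,2]>lo)&(k[:,2]<hi); print('next rim',s.sum(),np.median(k[s,2]),cv2.minAreaRect(k[s][:,:2].astype(np.float32)*1000))
u=np.array([-np.sin(np.radians(9.25)),np.cos(np.radians(9.25))]);ux=np.array([u[1],-u[0]])
spot=np.array([.5335,-.2175])+.025*u; print('spot',spot,ux)
go([*(spot+ -.052*ux),.171],9.25); go([*(spot+.052*ux),.171],9.25)
```

```text
next rim 267 0.07853664068944904 ((529.231689453125, 124.59602355957031), (158.6214141845703, 65.2542953491211), 66.55961608886719)
spot [ 0.52948144 -0.19282509] [0.98699637 0.16074257]
t 13.10 pos [0.5509 0.1825 0.1805] yaw -113.5 tilt [-0. -0.] j6 -0.84 F [-0.7 -0.2 -2.9] w 0.0621
dp [ 0.3809 -0.0861  0.0096] roll 0.9997 rows>=9.4
t 13.10 pos [0.5509 0.1825 0.1805] yaw -113.5 tilt [-0. -0.] j6 -0.84 F [-0.7 -0.2 -2.9] w 0.0621
dp [ 0.3247 -0.1736  0.0095] roll 0.9997 rows>=8.8
```

View pics/s3.png

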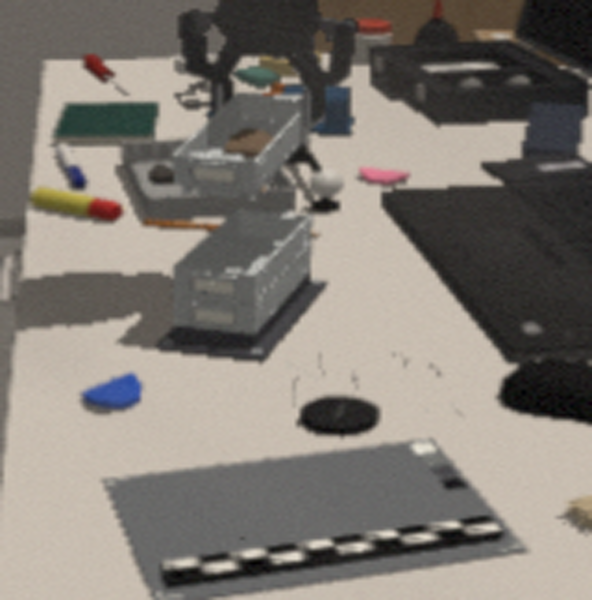

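Tray clear and the lower stack in place on its base, with the sherd inside. Carrying it to the board.

Emit:
{"op": "drive_tool", "data": {"deltas": [{"dp": [0.008, -0.004, 0], "roll": 0.025}, {"dp": [0.024, -0.0124, 0], "roll": 0.073}, {"dp": [0.046, -0.0237, 0], "roll": 0.14}, {"dp": [0.069, -0.0356, 0], "roll": 0.21}, {"dp": [0.092, -0.0474, 0], "roll": 0.28}, {"dp": [0.115, -0.0593, 0], "roll": 0.35}, {"dp": [0.138, -0.0712, 0], "roll": 0.42}, {"dp": [0.161, -0.083, 0], "roll": 0.49}, {"dp": [0.184, -0.0949, 0], "roll": 0.56}, {"dp": [0.207, -0.1067, 0], "roll": 0.63}, {"dp": [0.23, -0.1186, 0], "roll": 0.7}, {"dp": [0.253, -0.1305, 0], "roll": 0.77}, {"dp": [0.276, -0.1423, 0], "roll": 0.84}, {"dp": [0.298, -0.1537, 0], "roll": 0.91}, {"dp": [0.315, -0.1625, 0], "roll": 0.96}, {"dp": [0.324, -0.167, 0], "roll": 0.988}, {"dp": [0.3277, -0.169, 0], "roll": 1.0}, {"dp": [0.3277, -0.169, 0], "roll": 1.0}, {"dp": [0.3277, -0.169, 0], "roll": 1.0}]}}

```text
time_s: 14.68
eef_pos: [0.5754, -0.1848, 0.1806]
ee_rot: [0.254, -3.131, -0.001]
force: [0.7, 0.2, -1.9]
width: 0.0623
```

Run:
```python
from h import *
im,d,p,R,c=cam('side'); P=cloud(d,p,R,c)
q=P[...,:2]-[.5295,-.1928]; ux=np.array([.987,.1607]); a=q@ux; b=q@[-ux[1],ux[0]]
for x0 in np.arange(-.085,.04,.02):
    m=(abs(a-x0)<.006)&(abs(b)<.045)&(P[...,2]>.1)&(P[...,2]<.23); k=P[m]
    if len(k)>5: print(x0.round(3),len(k),'z',np.percentile(k[:,2],[2,98]).round(4),'b',np.percentile(b[m],[2,98]).round(4))
go([.5754,-.1853,.09],9.25)
```

```text
-0.085 52 z [0.1611 0.1847] b [-0.0319  0.0262]
-0.065 137 z [0.1471 0.186 ] b [-0.035   0.0303]
-0.045 166 z [0.1502 0.188 ] b [-0.0346  0.0311]
-0.025 164 z [0.1526 0.1896] b [-0.0352  0.0307]
-0.005 159 z [0.1548 0.1915] b [-0.035   0.0315]
0.015 158 z [0.1563 0.1943] b [-0.0349  0.0308]
0.035 278 z [0.1588 0.2285] b [-0.0428  0.0358]
t 14.73 pos [ 0.5754 -0.1845  0.1807] yaw -170.7 tilt [-0.  0.] j6 -0.47 F [ 0.5  0.2 -2. ] w 0.0619
dp [ 0.0001 -0.0008  0.0907] roll 0.0013 rows>=2.2
```

Emit:
{"op": "drive_tool", "data": {"deltas": [{"dp": [0, 0, 0.008], "roll": 0}, {"dp": [0, 0, 0.022], "roll": 0}, {"dp": [0, -0.001, 0.04], "roll": 0}, {"dp": [0, -0.001, 0.06], "roll": 0}, {"dp": [0, -0.001, 0.08], "roll": 0}, {"dp": [0, -0.001, 0.1], "roll": 0}, {"dp": [0, -0.001, 0.115], "roll": 0}, {"dp": [0, -0.001, 0.125], "roll": 0}, {"dp": [0, -0.001, 0.13], "roll": 0}, {"dp": [0, -0.001, 0.133], "roll": 0}, {"dp": [0, -0.001, 0.133], "roll": 0}, {"dp": [0, -0.001, 0.133], "roll": 0}], "force": 50}}

```text
time_s: 15.73
eef_pos: [0.5761, -0.1864, 0.0486]
ee_rot: [-0.253, 3.13, -0.001]
force: [-0.1, -0.2, -2.1]
width: 0.0626
```

Emit:
{"op": "drive_tool", "data": {"deltas": [{"dp": [0, 0, 0.001], "roll": 0}, {"dp": [0, 0, 0.002], "roll": 0}, {"dp": [0, 0, 0.003], "roll": 0}, {"dp": [0, 0, 0.004], "roll": 0}, {"dp": [0, 0, 0.004], "roll": 0}]}}

```text
time_s: 16.15
eef_pos: [0.5756, -0.1864, 0.0436]
ee_rot: [0.253, -3.131, -0.0]
force: [-0.4, 0.4, -2.9]
width: 0.0624
```

Emit:
{"op": "drive_tool", "data": {"deltas": [{"dp": [0, 0, 0.001], "roll": 0}, {"dp": [0, 0, 0.002], "roll": 0}, {"dp": [0, 0, 0.003], "roll": 0}, {"dp": [0, 0, 0.004], "roll": 0}, {"dp": [0, 0, 0.004], "roll": 0}]}}

```text
time_s: 16.57
eef_pos: [0.5755, -0.1863, 0.0395]
ee_rot: [0.253, -3.131, -0.0]
force: [0.1, 0.1, -2.2]
width: 0.0623
```

Emit:
{"op": "drive_tool", "data": {"deltas": [{"dp": [0, 0, 0.001], "roll": 0}, {"dp": [0, 0, 0.002], "roll": 0}, {"dp": [0, 0, 0.003], "roll": 0}, {"dp": [0, 0, 0.003], "roll": 0}], "force": 30}}

```text
time_s: 16.9
eef_pos: [0.576, -0.1864, 0.0371]
ee_rot: [-0.253, 3.131, -0.0]
force: [1.2, 1.0, 2.2]
width: 0.0623
```

Emit:
{"op": "drive_tool", "data": {"deltas": [{"dp": [0, 0, 0.001], "roll": 0}, {"dp": [-0.0005, 0, 0.002], "roll": 0}, {"dp": [-0.001, 0, 0.003], "roll": 0}, {"dp": [-0.001, 0, 0.003], "roll": 0}]}}

```text
time_s: 17.23
eef_pos: [0.5768, -0.1863, 0.0345]
ee_rot: [-0.253, 3.131, -0.001]
force: [0.7, 1.7, 8.4]
width: 0.0622
```

Emit:
{"op": "drive_tool", "data": {"deltas": [{"dp": [-0.0003, 0, 0.001], "roll": 0}, {"dp": [-0.0006, 0, 0.002], "roll": 0}, {"dp": [-0.001, 0, 0.003], "roll": 0}, {"dp": [-0.001, 0, 0.003], "roll": 0}]}}

```text
time_s: 17.57
eef_pos: [0.578, -0.1861, 0.0313]
ee_rot: [-0.253, 3.131, -0.001]
force: [1.2, 2.4, 5.7]
width: 0.0623
```

Emit:
{"op": "drive_tool", "data": {"deltas": [{"dp": [-0.0004, 0, 0.001], "roll": 0}, {"dp": [-0.0008, 0, 0.002], "roll": 0}, {"dp": [-0.0012, 0, 0.003], "roll": 0}, {"dp": [-0.0012, 0, 0.003], "roll": 0}], "force": 20}}

```text
time_s: 17.9
eef_pos: [0.579, -0.186, 0.0282]
ee_rot: [-0.253, 3.131, -0.001]
force: [0.7, 2.2, 5.7]
width: 0.0625
```

```bash
cat > m.py <<'E'
from h import *
im,d,p,R,c=cam('side'); P=cloud(d,p,R,c); np.savez('last',im=im,P=P)
q=P[...,:2]-[.5295,-.1928]; ux=np.array([.987,.1607]); a=q@ux; b=q@[-ux[1],ux[0]]
for x0 in np.arange(-.085,.1,.02):
    m=(abs(a-x0)<.006)&(abs(b)<.045)&(P[...,2]>.008)&(P[...,2]<.2); k=P[m]
    if len(k)>5: print(x0.round(3),len(k),'z',np.percentile(k[:,2],[2,98]).round(4),'b',np.percentile(b[m],[2,98]).round(4))
go([.5808,-.1845,.0265],9.25)
E
python3 m.py
```

```text
-0.065 121 z [0.0117 0.0446] b [-0.0361  0.0294]
-0.045 148 z [0.0092 0.0442] b [-0.0364  0.0297]
-0.025 160 z [0.0088 0.045 ] b [-0.0354  0.0294]
-0.005 151 z [0.01   0.0456] b [-0.0355  0.0299]
0.015 336 z [0.0118 0.1951] b [-0.0359  0.0296]
0.035 602 z [0.018  0.1957] b [-0.0419  0.0308]
0.055 304 z [0.0108 0.1966] b [-0.0441  0.0307]
0.075 108 z [0.0223 0.1963] b [-0.0356 -0.0181]
t 17.95 pos [ 0.579  -0.186   0.0284] yaw -170.8 tilt [ 0.    -0.001] j6 -0.47 F [0.3 0.2 7.5] w 0.0625
dp [-0.002   0.0012  0.0019] roll -0.0002 rows>=0.1
```

Emit:
{"op": "drive_tool", "data": {"deltas": [{"dp": [-0.0004, 0, 0.001], "roll": 0}, {"dp": [-0.0008, 0, 0.002], "roll": 0}, {"dp": [-0.0008, 0, 0.002], "roll": 0}]}}

```text
time_s: 18.2
eef_pos: [0.5797, -0.1859, 0.0261]
ee_rot: [-0.253, 3.131, -0.001]
force: [-1.0, 0.5, 6.2]
width: 0.0622
```

Emit:
{"op": "drive_tool", "data": {"deltas": [{"dp": [-0.0003, 0, 0.001], "roll": 0}, {"dp": [-0.0003, 0, 0.001], "roll": 0}, {"dp": [-0.0003, 0, 0.001], "roll": 0}]}}

```text
time_s: 18.45
eef_pos: [0.58, -0.186, 0.0254]
ee_rot: [-0.253, 3.131, -0.001]
force: [-0.3, -0.8, 6.5]
width: 0.0624
```

```bash
python3 m.py
```

```text
-0.065 123 z [0.0086 0.0446] b [-0.0362  0.0304]
-0.045 150 z [0.0099 0.0442] b [-0.0361  0.0299]
-0.025 152 z [0.0112 0.0441] b [-0.036   0.0296]
-0.005 150 z [0.0098 0.0436] b [-0.0356  0.0299]
0.015 308 z [0.013  0.1914] b [-0.0355  0.0294]
0.035 564 z [0.0162 0.1957] b [-0.041   0.0324]
0.055 307 z [0.0112 0.1968] b [-0.0447  0.0313]
0.075 119 z [0.0186 0.1951] b [-0.0363 -0.018 ]
t 18.50 pos [ 0.58   -0.186   0.0254] yaw -170.8 tilt [ 0.    -0.001] j6 -0.47 F [ 0.  -0.8  6.9] w 0.0626
dp [-0.001   0.0014 -0.0011] roll -0.0001 rows>=0.0
```

The tray is flat, with the rim level at 44 mm to within noise. Releasing and rising.

Emit:
{"op": "drive_tool", "data": {"deltas": [{"dp": [0, 0, 0], "roll": 0}, {"dp": [0, 0, 0], "roll": 0}, {"dp": [0, 0, 0], "roll": 0}, {"dp": [0, 0, 0], "roll": 0}, {"dp": [0, 0, 0], "roll": 0}, {"dp": [0, 0, 0], "roll": 0}, {"dp": [0, 0, 0], "roll": 0}, {"dp": [0, 0, -0.01], "roll": 0}, {"dp": [0, 0, -0.03], "roll": 0}, {"dp": [0, 0, -0.06], "roll": 0}, {"dp": [0, 0, -0.1], "roll": 0}, {"dp": [0, 0, -0.14], "roll": 0}, {"dp": [0, 0, -0.17], "roll": 0}, {"dp": [0, 0, -0.18], "roll": 0}, {"dp": [0, 0, -0.18], "roll": 0}, {"dp": [0, 0, -0.18], "roll": 0}], "jaw": -1}}

```text
time_s: 19.83
eef_pos: [0.58, -0.1857, 0.2048]
ee_rot: [-0.253, 3.131, -0.0]
force: [-0.4, 0.1, -0.5]
width: 0.0856
```

```bash
python3 m.py
python3 - <<'E'
from h import *
im,d,p,R,c=cam('side'); P=cloud(d,p,R,c)
S=np.load('side.npz'); P0=cloud(S['d'],p,R,c)
q=P[...,:2]-[.5295,-.1928]; m=(np.hypot(*np.moveaxis(q,-1,0))<.1)&(P[...,2]>.036)&(P[...,2]<.055)
k=P[m]; print('tray rim',len(k),cv2.minAreaRect(k[:,:2].astype(np.float32)*1000),np.median(k[:,2]))
for n,A,I in (('before',P0,S['im']),('after',P,im)):
    g=A[...,:2]-[.5295,-.1928]; v=g@[-.1607,.987]; h=g@[.987,.1607]
    s=(v<-.06)&(v>-.1)&(abs(h)<.12)&(A[...,2]<.02)&(I.min(2)>170); K=A[s]; print('bar white',n,s.sum(),K.mean(0).round(4))
a=im[140:330,190:360]; save('s4',cv2.resize(a,None,fx=3.4,fy=3.1,interpolation=cv2.INTER_CUBIC))
E
```

```text
-0.065 122 z [0.0109 0.0445] b [-0.0365  0.029 ]
-0.045 149 z [0.011  0.0433] b [-0.0361  0.03  ]
-0.025 150 z [0.0116 0.0443] b [-0.036   0.0291]
-0.005 150 z [0.0094 0.0438] b [-0.0367  0.0296]
0.015 148 z [0.0102 0.0439] b [-0.0356  0.0293]
0.035 141 z [0.0098 0.0436] b [-0.0358  0.0301]
0.055 141 z [0.0102 0.0441] b [-0.0362  0.0292]
0.075 86 z [0.0161 0.0451] b [-0.0357  0.0281]
t 19.88 pos [ 0.5796 -0.1856  0.2035] yaw -170.8 tilt [-0.002  0.   ] j6 -0.47 F [-0.2 -0.1 -0.7] w 0.0854
dp [-0.0016  0.0007  0.1769] roll -0.0003 rows>=4.2
tray rim 586 ((528.6161499023438, -195.95457458496094), (155.60784912109375, 68.58807373046875), 9.110496520996094) 0.04118787061310797
bar white before 137 [ 0.5253 -0.2746  0.0061]
bar white after 168 [ 0.5228 -0.2744  0.0058]
```

View pics/s4.png

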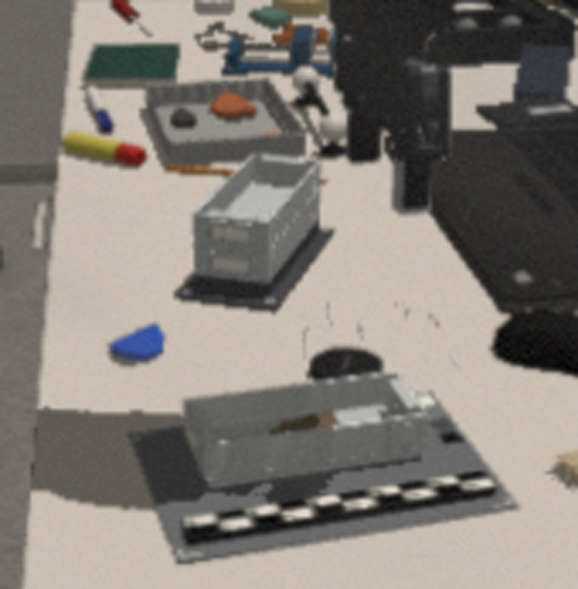

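The picture shows the tray flat on the board beside the bar at about (310,430), the sherd inside it at (305,425), and the bar and stack where they were. The arm is clear, so I'm handing in.

```bash
python3 -c "
from plant import manip
print(manip.close_job())"
```

```text
the job is handed in; nothing more can be done
None
```

The top tray is off the stack and lying flat on the photo board with the sherd inside. I handed the job in at about 20 s, and no verdict was reported.

**Finding the sprung end:** I raised the board-side end first. The force grew to 10 N, so I took it as hooked and let it down. The far end peaked at 6.7 N and snapped to 3.9 N after about 7 mm of rise. I tilted the tray to about 8° on the hooked end, drew it 13 mm towards the sprung end, and lifted it clear. The load then was about 2–3 N.

**Setting down:** I touched the low end to the board first, then lowered the other end until the tray lay flat, and opened the jaws.

**Last checks, from the side camera:**
- **Tray:** its centre is about 3 mm from the free strip's middle, its angle is within 0.2° of the board's, and its rim is level at about 44 mm. That matches a 40 mm tray on the 3 mm board.
- **Scale bar:** it moved about 2.5 mm at most, which is within the measuring noise.
- **Stack:** with the tray held clear, the next tray's rim measured about 2–3 mm from the position I had estimated for the stack at the start. After the release I checked it only by eye; it stood level on its base.
- **Small disagreements:** the height estimates for the rim differed by about 3 mm (41 and 44 mm). The wrist and side cameras differed by about 4 mm on where the stack's centre was.

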